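# Fit the pivot bushing and present the lens arm level over its pin

### The job

Find which of the two bronze bushings fits the pivot pin of the stand: leave that one fully down on the pin, resting on the shoulder, and put the other in the grey parts tray. Then pick up the twin-rod lens arm by its bare rods at its balance point, without touching the lens carrier with the fingers, and finish while holding it: still, level, the bore of its hub straight above the pin and about two centimetres clear of the pin's tip, so that I can guide it down onto the bushing myself. Do not put it down or let go, and leave the calliper and the objective pot where they are.

Things in the scene. Friction and masses are not known exactly. Their poses are not given: they have to be found in the camera images.
- stand: pivot stand fixed to the table: dark base plate 80 x 80 x 12 mm with four screw heads, on it a bright round pillar of 32 mm diameter (44 mm at its foot) that ends in a flat shoulder 38 mm above the table, and on this an upright steel pin of 14 mm diameter, its tip 70 mm above the table and chamfered by 2.5 mm. Origin on the table under the pin, z up
- shoulder (a point): centre of the pillar's flat shoulder, at the foot of the pin, 38 mm above the table; axes as the stand
- pin_tip (a point): tip of the pin, on its axis, 70 mm above the table (32 mm above the shoulder); axes as the stand
- bushing_1: plain bronze bushing, a tube 26 mm in outside diameter and 26 mm long, 50 to 80 g, standing upright. Origin at the centre of its lower end, z along its axis. One of the two has a 17.5 mm bore, which slides over the 14 mm pin, the other an 11 mm bore, which stops on the pin's tip; outside they are alike, and name and place do not tell which is which
- bushing_2: plain bronze bushing, a tube 26 mm in outside diameter and 26 mm long, 50 to 80 g, standing upright. Origin at the centre of its lower end, z along its axis. One of the two has a 17.5 mm bore, which slides over the 14 mm pin, the other an 11 mm bore, which stops on the pin's tip; outside they are alike, and name and place do not tell which is which
- tray: low open grey plastic parts tray, 90 (x) x 100 (y) mm, 18 mm high, walls and floor 3 mm. Fixed. Origin at the centre of its underside. Behind it, from about x = 0.72 m back and from y = -0.05 m to the left, stands a tall black case: come and go in front of it
- lens_arm: lens arm lying flat, 0.97 kg in all: aluminium clamp hub 50 x 50 x 36 mm with a vertical 30 mm through bore, two parallel 6 mm steel rods 30 mm apart (36 mm over both), end plate, and a lens carrier clamped on the rods. Origin on the bore's axis at the underside, x along the rods towards the lens, z up. Hub 0.44 kg centred at x = 0, rods together 0.11 kg centred at x = 156 mm
- rods (a point): on the arm's centre line, midway between the rods at their height (20 mm above the underside), where they leave the hub, 25 mm from the bore's axis. They are bare from here to the lens carrier: grip across both. The balance point lies there, shifting with the carrier's place. The rods are polished and oiled (friction about 0.3): held over 3 cm off balance, even firmly, the arm tips
- end_plate (a point): centre of the end plate (12 x 46 x 36 mm, 0.04 kg) that joins the rods' far ends, at x = 284 mm in the lens arm's frame
- hub_bore (a point): centre of the lower mouth of the hub's bore, which is also the origin of the lens arm; axes as the lens arm
- carrier (a joint): position in m of the lens carrier along the rods: its centre is at x = 145 mm + this value in the lens arm's frame (0 nearest the hub, 0.09 farthest). It is clamped and does not slide under forces below about 60 N. The carrier is a dark frame 44 mm long, 55 mm wide and 32 mm high with a round lens between the rods, 0.38 kg
- lens_mid (a point): centre of the lens carrier, 20 mm above the arm's underside, midway between the rods
- calliper: steel calliper, 52 x 200 x 10 mm, lying on the table; bystander
- objective_pot: screw pot for an objective, white with a black lid, 56 mm in diameter, 60 mm high; bystander
Not all that is in view belongs to the job. What is shaped like the bushing_1 but green or turquoise is not meant.

How it is judged:
By the outcome, as a careful person would: the job done as asked, in the order asked, and still so for the second after the job is handed in, while the arm keeps its last pose, push and grip.
It also fails if it takes over 72 s, if anything falls off the work surface, if the arm or the gripper's body presses on something with over 40 N, if the wrist force passes 120 N, or if a joint passes its speed limit or range.

### The arm

A 6-joint arm with a two-finger parallel gripper is mounted at the origin on a cart in front of the work surface, level with it; the furniture and walls round the work are solid. World frame = base frame: x ahead of the robot, y to its left, z up, the work surface at z = 0. Lengths are in m, angles in degrees, forces in N, time in s.
With the tool pointing down it reaches from about 0.3 to 0.75 m from the base axis. Payload 8.5 kg.
Tool frame: the origin (TCP) lies midway between the tips of the shut fingers; the grasp point (between the pads) lies 19 mm behind it; z points along the fingers, y is the line along which they close (so a half turn about z gives the same grasp; the last joint's range is limited). The gripper opens to 85 mm and grips with 20 to 120 N. Pads are 22 mm wide; open, the fingers measure 114 mm over their backs; the gripper's body (76 mm by 85 mm) begins 54 mm behind the grasp point. The pads swing forward as they close: fully open they stand 13 mm farther back than shut.
Start: joints at [-85.961, 21.807, 74.336, -0, 83.858, -12.336], TCP at [0.155, -0.528, 0.231] pointing down, gripper open.
Joint ranges: [-178.18, 178.18], [-50.72, 133.34], [12.68, 142.11], [-81.47, 261.47], [9.98, 163.14], [-165.26, 165.26]. Speed limits (degrees/s): [136.94, 136.94, 180, 180, 180, 180].

### API

Orientations are given as a 3x3 rotation matrix whose columns are the frame's x, y, z axes.
In Python, from rig import monitor, optics, close_job, models gives the robot as it stands.
- The arm moves only by the tool step_arm, never from a script. Its arguments are lists of equal length, an entry for each row: "fingers": the closure, from -1 (fully open) to 1 (shut); "travel": the shift along the tool's x, y, z scaled (see below), a list of three; "twist": the turn about the tool's z scaled (see below). In form: {"fingers": [fingers, ...], "travel": [[tx, ty, tz], ...], "twist": [twist, ...]}. A call has 1 to 10 rows; each row shifts and turns the commanded pose from where the row before left it, along the tool's axes as they then stand; what a row does not reach is not made up. The controller multiplies each number of a shift by 100 mm and each number of a turn by pi rad. A row lasts 1/8 s, in which the tool goes at most 62.5 mm and 10.7 degrees, less where a joint would pass 70% of its speed; a pose out of reach is approached as far as the arm can. A call with a number of a shift or a turn outside -1 to 1 is refused whole. A call with a gripper value outside its range is refused whole. The fingers move at their own pace and stop on an object; "force" is the grip in N (left out, the last holds). Time passes only in rows, so rows that do not move let the fingers close. It gives the time, the measured TCP pose, the force, the opening and the grip force at its end, in the units of the state.
- monitor.observe(): the state, without advancing time (a new reading comes with each control period).
- optics.get_image(name): name is "side" or "top"; returns (picture, depth): 480x640x3 uint8, blue, green, red; 480x640 float32, m along the optical axis (not along the pixel's ray), 0 where there is no reading.
- optics.get_calibration(name): a dict with "vertical_fov" (degrees; the focal length in pixels is half the picture's height over the tangent of half this angle, whatever the lens; pixels are square), "cx", "cy" (the principal point, pixels), "distortion" ([k1, k2, p1, p2, k3] as OpenCV has them; the pictures are not rectified), "world_from_camera" (4x4, takes a point from camera to world coordinates). Camera axes: x right, y up, looking along -z (the intrinsics and any distortion apply to the point x, -y, -z); pixel columns grow to the right and rows downward; lengths in m; the calibration is good to about 2 mm. A picture is of the moment at which its call begins. get_calibration takes no time and is no camera call.
- close_job(): hands the job in; it is judged then, once.
Trained networks look in the newest picture that a camera, given by its name, has taken for a name from the list of things; names that differ only in an ending like _2 or _b are one class to them, and where a whole thing is asked for, a point or a joint stands for the part that bears it (a point fixed in the world has none). Each returns a list of dicts, best first, with "confidence" (0 to 1); they miss things now and then, are a little off and sometimes report something else, mostly with a low value. They report only what shows in the picture. A call takes as long as a camera call. They do not tell look-alikes from the thing itself.
- models.trace(camera, query): "mask" (480x640 bool, what is visible of it) and "point" ([column, row] in pixels, amid what is visible of it).
- models.landmark_of(camera, query): "point" ([column, row] in pixels: a listed point, or the origin of a listed thing).
The state is a dict: "time_s": time; "q": joint angles; "qvel": joint speeds; "joint_efforts": joint torques, N m; "position": TCP position; "tool_rot": TCP orientation; "ft_force": force on the tool from outside, world axes, zero at the start; "wrist_torque": the same for the moment, N m; "grip_width": finger opening in m; "gripper_force": force on a finger pad.
Only numpy, scipy, OpenCV 4.12 (cv2) and the standard library are available. Lean on these libraries where they do the work, as an engineer would, in place of code of your own. Each camera call takes 0.05 s, during which the arm holds its last target. There are 200 camera calls.

## Working session

There is one attempt and no reset: what is moved stays moved. The work goes in short steps, Python scripts to look and compute and a tool call to move; the robot and the scene stay as the last step left them, time stands still between calls to the robot, and variables do not carry over. Pictures are saved under pics/ and viewed, at most 10 in all, crops included, and the job is handed in when it is done.

Besides the shell and the picture viewer there is one more tool, called after ">>>" as name(argument=value, ...), one argument or row to a line, values as JSON. step_arm: Moves the arm, as the interface text tells. Its arguments: {"type":"object","properties":{"fingers":{"type":"array","items":{"type":"number"}},"travel":{"type":"array","items":{"type":"array","items":{"type":"number"}}},"twist":{"type":"array","items":{"type":"number"}},"force":{"type":"number"}},"required":["fingers","travel","twist"]}

```bash
ls; mkdir -p pics; cat > h.py <<'E'
import numpy as np, cv2
from rig import monitor, optics, close_job, models
def cal(n):
    c=optics.get_calibration(n); f=240/np.tan(np.radians(c["vertical_fov"])/2)
    K=np.array([[f,0,c["cx"]],[0,f,c["cy"]],[0,0,1]]); return K,np.array(c["distortion"],float),np.array(c["world_from_camera"])
def rays(n,uv):
    K,d,T=cal(n); p=cv2.undistortPoints(np.array(uv,float).reshape(-1,1,2),K,d).reshape(-1,2)
    r=np.c_[p[:,0],-p[:,1],-np.ones(len(p))]; return T[:3,3],r@T[:3,:3].T
def at_z(n,uv,z):
    o,r=rays(n,uv); return o+r*((z-o[2])/r[:,2])[:,None]
def at_depth(n,uv,dep):
    o,r=rays(n,uv); return o+r*np.asarray(dep).reshape(-1,1)
def cloud(n,mask,dep):
    v,u=np.nonzero(mask&(dep>0)); return at_depth(n,np.c_[u,v],dep[v,u])
def proj(n,X):
    K,d,T=cal(n); Pc=(np.asarray(X).reshape(-1,3)-T[:3,3])@T[:3,:3]
    return cv2.projectPoints((Pc*[1,-1,-1]).reshape(-1,1,3),np.zeros(3),np.zeros(3),K,d)[0].reshape(-1,2)
E
python3 - <<'E'
from h import *
np.set_printoptions(precision=4,suppress=True)
for n in ["top","side"]:
    im,d=optics.get_image(n); cv2.imwrite(f"pics/{n}0.png",im); np.save(f"{n}0.npy",d); print(n,cal(n)[2])
    for q in ["stand","bushing_1","tray","lens_arm","carrier","calliper","objective_pot"]:
        for r in models.trace(n,q):
            p=r["point"]; c=cloud(n,r["mask"],d); print(q,round(r["confidence"],2),np.round(p),r["mask"].sum(),np.median(c,0) if len(c) else None, c[:,2].max() if len(c) else None)
    for q in ["shoulder","pin_tip","hub_bore","rods","end_plate","lens_mid","tray"]:
        for r in models.landmark_of(n,q)[:2]: print("L",q,round(r["confidence"],2),np.round(r["point"],1))
print(monitor.observe())
E
```

```text
pics
top [[-0.0006  0.9981 -0.0611  0.5148]
 [-0.9996 -0.0024 -0.029  -0.1681]
 [-0.029   0.0611  0.9977  1.0557]
 [ 0.      0.      0.      1.    ]]
stand 0.8 [380. 221.] 2178 [ 0.6114 -0.2455  0.0124] 0.07271493724841749
bushing_1 0.44 [279. 282.] 37 [ 0.5059 -0.0725  0.0251] 0.030819162691337
tray 0.58 [220. 220.] 3137 [0.6175 0.0336 0.0027] 0.022670147299824306
lens_arm 0.68 [368. 349.] 2905 [ 0.4087 -0.2165  0.0308] 0.041768749110389525
carrier 0.65 [336. 344.] 966 [ 0.4021 -0.1669  0.0333] 0.041768749110389525
calliper 0.98 [309. 160.] 1410 [ 0.7213 -0.1225  0.0051] 0.015183975170916186
calliper 0.43 [380. 222.] 2238 [ 0.6113 -0.2452  0.0123] 0.07271493724841749
objective_pot 0.9 [216. 339.] 1028 [0.4209 0.0329 0.0588] 0.06511327654885757
L shoulder 0.88 [384.4 215.5]
L pin_tip 0.73 [382.9 218.2]
L hub_bore 0.88 [445.3 329.3]
L rods 0.98 [434.7 332.8]
L end_plate 0.91 [280.9 348. ]
L lens_mid 0.78 [336.7 343.5]
L tray 0.68 [222.9 222. ]
L tray 0.54 [283.3 349.3]
side [[ 0.8949  0.153  -0.4192  0.1911]
 [-0.4463  0.3092 -0.8398 -0.9091]
 [ 0.0011  0.9386  0.345   0.3974]
 [ 0.  
[... 818 characters left out ...]
[273.3 364.7]
L rods 0.48 [301.1 276.4]
L end_plate 0.62 [194.2 288.5]
L lens_mid 0.69 [217.1 310.3]
L tray 0.71 [298.3 255.5]
{'time_s': 1.5, 'q': array([-85.9622,  21.8094,  74.3342,  -0.001 ,  83.8583, -12.3357]), 'qvel': array([-0.0862,  0.0233,  0.1404, -0.0406, -0.1123,  0.0376]), 'joint_efforts': array([ -0.0004, -44.8325, -23.1465,  -0.0002,   0.0005,   0.    ]), 'position': array([ 0.155 , -0.5277,  0.2313]), 'tool_rot': array([[ 0.9594,  0.2819, -0.    ],
       [ 0.2819, -0.9594,  0.    ],
       [-0.    , -0.    , -1.    ]]), 'ft_force': array([ 0.3834, -0.076 ,  0.0595]), 'wrist_torque': array([-0.0049,  0.0365, -0.0415]), 'gripper_force': 0.0, 'grip_width': 0.08562193913858268}
```

```bash
python3 - <<'E'
import cv2,numpy as np
t=cv2.imread("pics/top0.png"); s=cv2.imread("pics/side0.png")
a=cv2.resize(t[130:400,180:480],None,fx=2.2,fy=2.2,interpolation=3); cv2.imwrite("pics/t1.png",a)
b=cv2.resize(s[220:440,150:450],None,fx=2.6,fy=2.6,interpolation=3); cv2.imwrite("pics/s1.png",b)
E
```

```text
(no output)
```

View pics/t1.png

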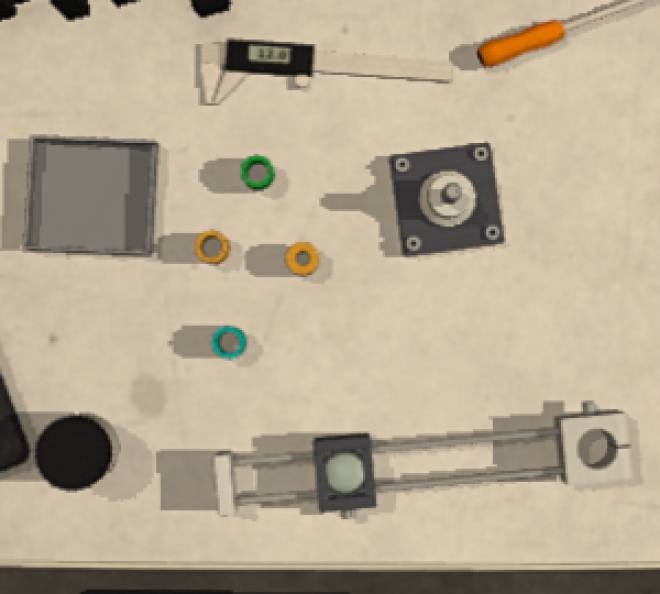

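View pics/s1.png

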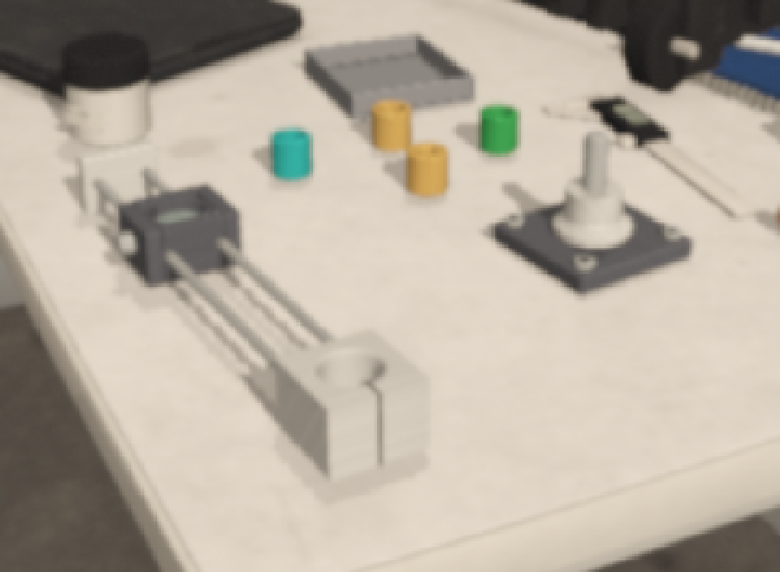

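Crop t1 shows bronze rings at top px (276,242), thin wall and wide bore, and (317,248), thick wall and small bore. Look-alikes are green (297,208) and turquoise (284,285). The stand pin is at (386,217), the hub bore at (452,334), and the carrier at about (337,344). The left bronze ring looks like the fit, so next is a close crop and precise measurement.

```bash
python3 - <<'E'
from h import *
np.set_printoptions(precision=4,suppress=True)
K,_,_=cal("top");print("f",K[0,0])
t=cv2.imread("pics/top0.png"); s=cv2.imread("pics/side0.png")
cv2.imwrite("pics/b1.png",cv2.resize(t[225:265,260:335],None,fx=8,fy=8,interpolation=cv2.INTER_NEAREST))
dt=np.load("top0.npy")
hs=cv2.cvtColor(t,cv2.COLOR_BGR2HSV)
m=((hs[...,0]>12)&(hs[...,0]<25)&(hs[...,1]>140)).astype(np.uint8)
n,l,st,ce=cv2.connectedComponentsWithStats(m)
for i in range(1,n):
    if st[i,4]>20:
        ct=cv2.findContours((l==i).astype(np.uint8),cv2.RETR_EXTERNAL,cv2.CHAIN_APPROX_NONE)[0][0]
        c,r=cv2.minEnclosingCircle(ct); print("top",st[i],ce[i],c,r,"z26:",at_z("top",[c],.026), "centroid",at_z("top",[ce[i]],.026))
hs=cv2.cvtColor(s,cv2.COLOR_BGR2HSV)
m=((hs[...,0]>12)&(hs[...,0]<25)&(hs[...,1]>110)).astype(np.uint8)
n,l,st,ce=cv2.connectedComponentsWithStats(m)
for i in range(1,n):
    if st[i,4]>80: print("side",st[i],ce[i],at_z("side",[ce[i]],.0135))
# pin etc
for n,L in dict(top=dict(shoulder=.038,pin_tip=.07,hub_bore=0.0,rods=.02,end_plate=.02,lens_mid=.02),side=dict(shoulder=.038,pin_tip=.07,hub_bore=0.0,rods=.02,end_plate=.02,lens_mid=.02)).items():
    optics.get_image(n)
    for q,z in L.items():
        r=models.landmark_of(n,q)[:1]
        if r: print(n,q,r[0]["point"],at_z(n,[r[0]["point"]],z)[0])
mk=np.zeros((480,640),bool); mk[195:245,355:410]=1
c=cloud("top",mk,dt); print("pin",c[c[:,2]>.06].mean(0),(c[:,2]>.06).sum(),"pillar",c[(c[:,2]>.03)&(c[:,2]<.045)].mean(0))
E
```

```text
f 610.6651109037582
top [398 139  39  21 374] [416.4358 149.0749] (417.2200012207031, 149.25999450683594) 19.79595375061035 z26: [[ 0.7335 -0.3064  0.026 ]] centroid [[ 0.7338 -0.3051  0.026 ]]
top [269 235  15  15 110] [275.9455 241.6909] (276.15216064453125, 241.56521606445312) 7.661081790924072 z26: [[ 0.576  -0.0658  0.026 ]] centroid [[ 0.5758 -0.0654  0.026 ]]
top [310 240  15  15 147] [316.932  246.9932] (317.0, 247.0) 7.280210018157959 z26: [[ 0.5666 -0.135   0.026 ]] centroid [[ 0.5667 -0.1349  0.026 ]]
side [ 597   22   43   80 2858] [620.1172  61.5654] [[9.2767 5.8153 0.0135]]
side [ 504  102   80   44 1713] [540.1821 118.7472] [[2.3016 1.0609 0.0135]]
side [ 544  125   95  117 5963] [592.7862 186.6103] [[1.4965 0.0967 0.0135]]
side [293 259  29  36 523] [307.4685 276.7533] [[ 0.572  -0.1031  0.0135]]
side [449 297  45  23 529] [471.1399 307.9735] [[ 0.734  -0.3121  0.0135]]
side [ 38 352  16  63 564] [ 46.2465 382.0213] [[ 0.1616 -0.2525  0.0135]]
top shoulder [381.5, 216.3] [ 0.6172 -0.2433  0.038 ]
top pin_tip [385.1, 219.6] [ 0.6086 -0.2468  0.07  ]
top hub_bore [445.8, 333.9] [ 0.4175 -0.356   0.    ]
top rods [437.6, 333.8] [ 0.4196 -0.3385  0.02  ]
top end_plate [282.9, 347.8] [ 0.3962 -0.077   0.02  ]
top lens_mid [338.7, 346.8] [ 0.3982 -0.1714  0.02  ]
side shoulder [377.2, 288.7] [ 0.6187 -0.2383  0.038 ]
side pin_tip [383.0, 272.3] [ 0.6169 -0.2545  0.07  ]
side hub_bore [282.4, 388.2] [ 0.4183 -0.358   0.    ]
side rods [286.0, 387.5] [ 0.411  -0.3862  0.02  ]
side lens_mid [215.3, 308.5] [ 0.4003 -0.1617  0.02  ]
pin [ 0.6129 -0.2466  0.068 ] 62 pillar [ 0.6124 -0.2462  0.0373]
```

View pics/b1.png

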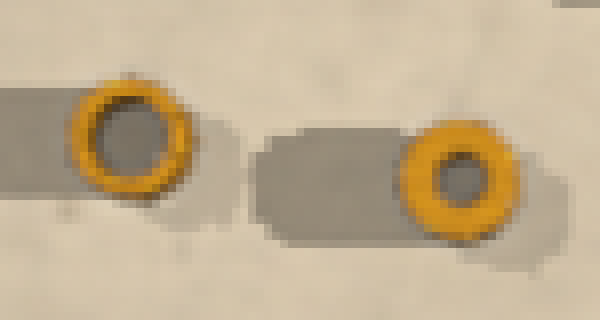

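Crop b1 confirms it: the left bronze ring (276,242) has the wide bore and is bushing A for the pin. The right one (317,247) has the 11 mm bore and is bushing B for the tray. Next I refine the arm and pin positions while the tool turns.

```bash
python3 - <<'E'
from h import *
np.set_printoptions(precision=4,suppress=True)
for n in ["top","side"]:
    im=cv2.imread(f"pics/{n}0.png"); d=np.load(f"{n}0.npy")
    c=cloud(n,np.ones((480,640),bool),d)
    # pin
    p=c[(np.hypot(c[:,0]-.613,c[:,1]+.2466)<.03)&(c[:,2]>.045)]; print(n,"pin",len(p),p.mean(0),p.min(0),p.max(0))
    for nm,(x,y,r,z0) in dict(hub=(.4175,-.356,.05,.029),car=(.40,-.172,.045,.026),plate=(.396,-.077,.035,.026)).items():
        q=c[(np.hypot(c[:,0]-x,c[:,1]-y)<r)&(c[:,2]>z0)&(c[:,2]<.046)]
        rect=cv2.minAreaRect((q[:,:2]*1000).astype(np.float32)); print(n,nm,len(q),q.mean(0),rect)
print("side s1 pin tip",at_z("side",[[379.2,272.5]],.07))
# hub bore mid in top: dark ellipse crop (598,449)/2.2
print("bore top", at_z("top",[[180+598/2.2,130+449/2.2]],.018))
print(proj("side",[[.6129,-.2466,.07],[.576,-.066,.026],[.5667,-.135,.026]]))
E
```

```text
top pin 71 [ 0.6124 -0.2462  0.0656] [ 0.6065 -0.2535  0.0451] [ 0.6196 -0.2399  0.0727]
top hub 700 [ 0.4209 -0.3579  0.0354] ((421.0674743652344, -358.1043395996094), (51.4897346496582, 51.902679443359375), 5.792214870452881)
top car 812 [ 0.4023 -0.1669  0.0333] ((400.1493225097656, -178.1581268310547), (61.47578048706055, 66.13822937011719), 5.757345676422119)
top plate 212 [ 0.395  -0.0768  0.0352] ((395.6663513183594, -86.25253295898438), (45.579689025878906, 32.4717903137207), 4.207999229431152)
side pin 187 [ 0.6115 -0.252   0.0591] [ 0.6063 -0.2584  0.0453] [ 0.6197 -0.244   0.0713]
side hub 1168 [ 0.4199 -0.363   0.0351] ((421.5328369140625, -359.04840087890625), (51.18368148803711, 53.403594970703125), 5.275522708892822)
side car 837 [ 0.4007 -0.1731  0.033 ] ((398.3470764160156, -170.1129608154297), (62.77556228637695, 46.59553527832031), 6.04353666305542)
side plate 272 [ 0.3938 -0.0802  0.033 ] ((394.023681640625, -77.85503387451172), (46.557674407958984, 14.638981819152832), 4.436405658721924)
side s1 pin tip [[ 0.6118 -0.2527  0.07  ]]
bore top [[ 0.4188 -0.3631  0.018 ]]
[[377.5931 270.8422]
 [299.9437 261.3789]
 [313.1766 277.2452]]
```

>>> step_arm(
  fingers=[-0.2, -0.2, -0.2, -0.2, -0.2, -0.2, -0.2, -0.2, -0.2],
  travel=[
    [0, 0, 0],
    [0, 0, 0],
    [0, 0, 0],
    [0, 0, 0],
    [0, 0, 0],
    [0, 0, 0],
    [0, 0, 0],
    [0, 0, 0],
    [0, 0, 0],
  ],
  twist=[-0.054, -0.054, -0.054, -0.054, -0.054, -0.054, -0.054, -0.055, 0],
  force=40,
)

```text
time_s: 3.32
position: [0.1551, -0.5277, 0.2313]
tool_rot: [[-0.074, 0.997, 0.0], [0.997, 0.074, 0.0], [0.0, 0.0, -1.0]]
ft_force: [-0.8, -0.7, -0.2]
grip_width: 0.051
gripper_force: 0.0
```

>>> step_arm(
  fingers=[-0.2, -0.2, -0.2, -0.2, -0.2, -0.2, -0.2, -0.2, -0.2, -0.2],
  travel=[
    [0.286, 0.302, 0],
    [0.286, 0.302, 0],
    [0.286, 0.302, 0],
    [0.286, 0.302, 0],
    [0.286, 0.302, 0],
    [0.286, 0.302, 0],
    [0.286, 0.302, 0],
    [0.286, 0.302, 0],
    [0.286, 0.302, 0],
    [0.286, 0.302, 0],
  ],
  twist=[0, 0, 0, 0, 0, 0, 0, 0, 0, 0],
)

```text
time_s: 4.58
position: [0.4355, -0.2187, 0.2315]
tool_rot: [[-0.071, 0.997, 0.0], [0.997, 0.071, -0.0], [-0.0, 0.0, -1.0]]
ft_force: [1.0, 0.3, -0.7]
grip_width: 0.0516
gripper_force: 0.0
```

>>> step_arm(
  fingers=[-0.2, -0.2, -0.2, -0.2, -0.2, -0.2, -0.2],
  travel=[
    [0.286, 0.302, 0.2],
    [0.286, 0.302, 0.2],
    [0.286, 0.302, 0.2],
    [0.286, 0.302, 0.3],
    [0.286, 0.302, 0.3],
    [0, 0, 0.3],
    [0, 0, 0],
  ],
  twist=[0, 0, 0, 0, 0, 0, 0],
)

```text
time_s: 5.45
position: [0.5736, -0.0652, 0.0795]
tool_rot: [[-0.073, 0.997, -0.004], [0.997, 0.073, 0.001], [0.002, -0.004, -1.0]]
ft_force: [0.1, 0.1, 0.5]
grip_width: 0.0514
gripper_force: 0.0
```

>>> step_arm(
  fingers=[-0.2, -0.2, -0.2, -0.2, -0.2, -0.2],
  travel=[
    [0, 0.02, 0.2],
    [0, 0, 0.2],
    [0, 0, 0.2],
    [0, 0, 0.13],
    [0, 0, 0],
    [0, 0, 0],
  ],
  twist=[0, 0, 0, 0, 0, 0],
)

```text
time_s: 6.2
position: [0.577, -0.0659, 0.0093]
tool_rot: [[-0.075, 0.997, 0.002], [0.997, 0.075, -0.0], [-0.001, 0.002, -1.0]]
ft_force: [1.1, 0.8, -0.1]
grip_width: 0.0515
gripper_force: 0.0
```

>>> step_arm(
  fingers=[0.0, 0.2, 0.3, 1, 1, 1, 1],
  travel=[
    [0, 0, 0],
    [0, 0, 0],
    [0, 0, 0],
    [0, 0, 0],
    [0, 0, 0],
    [0, 0, 0],
    [0, 0, 0],
  ],
  twist=[0, 0, 0, 0, 0, 0, 0],
)

```text
time_s: 7.08
position: [0.5766, -0.0657, 0.0086]
tool_rot: [[-0.075, 0.997, 0.0], [0.997, 0.075, -0.0], [-0.0, 0.0, -1.0]]
ft_force: [-1.6, 0.5, 5.2]
grip_width: 0.0222
gripper_force: 39.5
```

```bash
python3 - <<'E'
from h import *
i,d=optics.get_image("side"); cv2.imwrite("pics/g1.png",cv2.resize(i[180:330,230:430],None,fx=3.5,fy=3.5,interpolation=3))
E
```

```text
(no output)
```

View pics/g1.png

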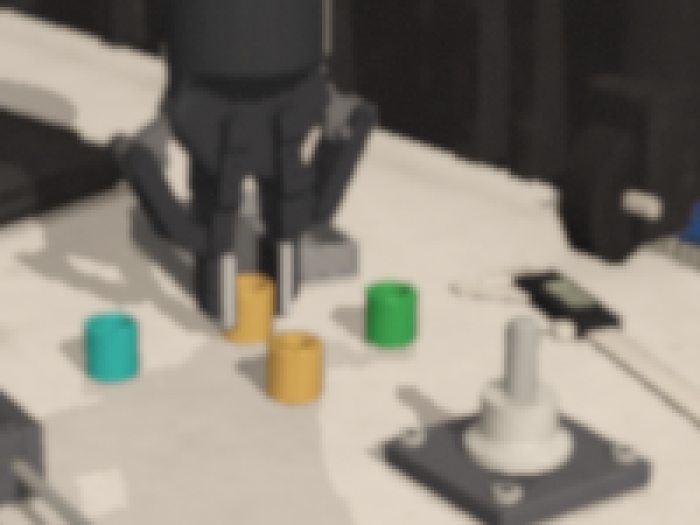

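>>> step_arm(
  fingers=[1, 1, 1, 1, 1],
  travel=[
    [0, 0, -0.1],
    [0, 0, -0.3],
    [0, 0, -0.4],
    [0, 0, -0.2],
    [0, 0, 0],
  ],
  twist=[0, 0, 0, 0, 0],
)

```text
time_s: 7.75
position: [0.577, -0.0658, 0.1098]
tool_rot: [[-0.075, 0.997, 0.003], [0.997, 0.075, -0.001], [-0.001, 0.003, -1.0]]
ft_force: [0.8, 0.4, 0.2]
grip_width: 0.0223
gripper_force: 39.3
```

```bash
python3 - <<'E'
from h import *
np.set_printoptions(precision=4,suppress=True)
i,d=optics.get_image("side"); print(monitor.observe()["position"])
cv2.imwrite("pics/g2.png",cv2.resize(i[150:280,240:400],None,fx=4.5,fy=4.5,interpolation=3))
hs=cv2.cvtColor(i,cv2.COLOR_BGR2HSV)
m=((hs[...,0]>12)&(hs[...,0]<25)&(hs[...,1]>110)).astype(np.uint8)
n,l,st,ce=cv2.connectedComponentsWithStats(m)
for k in range(1,n):
    if st[k,4]>60 and 250<ce[k][0]<400: c=cloud("side",l==k,d); print(st[k],ce[k],np.median(c,0),c.min(0),c.max(0))
E
```

```text
[ 0.5764 -0.0656  0.1084]
[294 198  15  21 216] [302.1713 208.6065] [ 0.5783 -0.0755  0.1185] [ 0.5644 -0.0814  0.0305] [0.7247 0.2611 0.1305]
[306 275  16  20 274] [313.8942 284.8139] [ 0.5634 -0.145   0.0177] [ 0.5537 -0.1506  0.0014] [ 0.5779 -0.1276  0.0283]
```

View pics/g2.png

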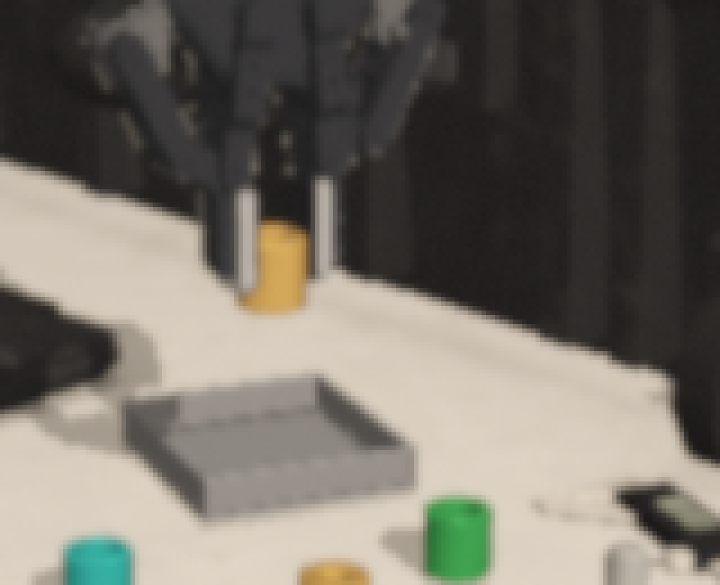

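>>> step_arm(
  fingers=[1, 1, 1, 1, 1, 1, 1],
  travel=[
    [-0.3, 0.05, 0],
    [-0.45, 0.05, 0],
    [-0.45, 0.05, 0],
    [-0.4, 0.05, 0],
    [-0.24, 0.02, 0.1],
    [0, 0, 0.02],
    [0, 0, 0],
  ],
  twist=[0, 0, 0, 0, 0, 0, 0],
)

```text
time_s: 8.68
position: [0.6119, -0.2461, 0.0954]
tool_rot: [[-0.076, 0.997, -0.002], [0.997, 0.076, 0.001], [0.002, -0.002, -1.0]]
ft_force: [-0.4, 0.5, 0.5]
grip_width: 0.0225
gripper_force: 39.3
```

```bash
python3 - <<'E'
from h import *
np.set_printoptions(precision=4,suppress=True)
i,d=optics.get_image("side"); print(monitor.observe()["position"])
cv2.imwrite("pics/g3.png",cv2.resize(i[190:320,330:430],None,fx=4.5,fy=4.5,interpolation=3))
hs=cv2.cvtColor(i,cv2.COLOR_BGR2HSV)
m=((hs[...,0]>12)&(hs[...,0]<25)&(hs[...,1]>110)).astype(np.uint8)
n,l,st,ce=cv2.connectedComponentsWithStats(m)
for k in range(1,n):
    if st[k,4]>60 and 280<ce[k][0]<420: c=cloud("side",l==k,d); print(st[k],ce[k],np.median(c,0),np.percentile(c,3,0),np.percentile(c,97,0))
d0=np.load("side0.npy"); m=np.zeros((480,640),bool); m[255:300,360:400]=1
for nm,dd in (("now",d),("before",d0)):
    c=cloud("side",m,dd); p=c[(np.hypot(c[:,0]-.613,c[:,1]+.2466)<.025)&(c[:,2]>.045)&(c[:,2]<.065)]; print(nm,"pin",len(p),np.median(p,0),np.percentile(p,3,0),np.percentile(p,97,0))
dt=np.load("top0.npy"); c=cloud("top",np.ones((480,640),bool),dt)
p=c[(np.hypot(c[:,0]-.613,c[:,1]+.2466)<.02)]
for z in(.06,.066,.069): q=p[p[:,2]>z]; print(z,len(q),q.mean(0),q.min(0),q.max(0))
print(proj("side",[[.6125,-.2475,.038],[.6125,-.2475,.07]]))
E
```

```text
[ 0.6121 -0.246   0.096 ]
[370 239  19  25 283] [380.7668 251.2862] [ 0.6115 -0.2561  0.1028] [ 0.6013 -0.2599  0.0115] [ 0.716  -0.0987  0.1137]
[307 275  15  20 277] [313.8736 284.5523] [ 0.5636 -0.1452  0.0186] [ 0.5551 -0.1497  0.0042] [ 0.5753 -0.1288  0.0274]
now pin 128 [ 0.6104 -0.2536  0.0549] [ 0.6069 -0.2563  0.0458] [ 0.6179 -0.2452  0.0643]
before pin 129 [ 0.6105 -0.253   0.0548] [ 0.6068 -0.2565  0.0456] [ 0.6187 -0.2457  0.0639]
0.06 62 [ 0.6129 -0.2466  0.068 ] [ 0.6068 -0.2535  0.0613] [ 0.6196 -0.2401  0.0727]
0.066 51 [ 0.6134 -0.2467  0.0688] [ 0.608  -0.2533  0.0661] [ 0.6196 -0.2401  0.0727]
0.069 19 [ 0.6134 -0.2466  0.0705] [ 0.6093 -0.2499  0.0692] [ 0.6194 -0.2401  0.0727]
[[376.8686 291.9045]
 [377.687  271.114 ]]
```

View pics/g3.png

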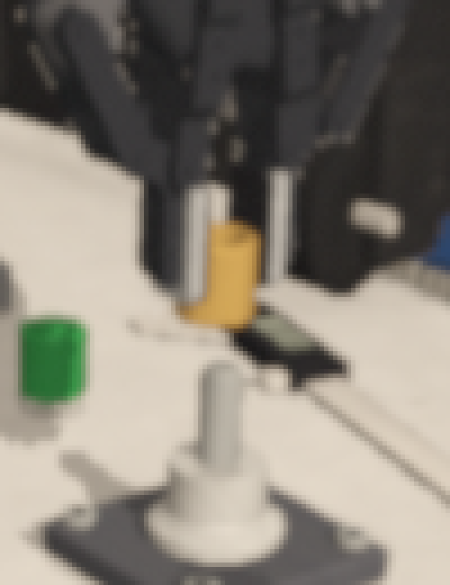

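>>> step_arm(
  fingers=[1, 1, 1, 1, 1],
  travel=[
    [-0.015, 0.006, 0.1],
    [0, 0, 0.06],
    [0, 0, 0.03],
    [0, 0, 0.03],
    [0, 0, 0],
  ],
  twist=[0, 0, 0, 0, 0],
)

```text
time_s: 9.35
position: [0.6131, -0.2489, 0.0742]
tool_rot: [[-0.075, 0.997, 0.0], [0.997, 0.075, 0.0], [0.0, 0.0, -1.0]]
ft_force: [1.1, 0.0, -0.6]
grip_width: 0.0223
gripper_force: 39.3
```

>>> step_arm(
  fingers=[1, 1, 1, 1, 1, 1],
  travel=[
    [0, 0, 0.04],
    [0, 0, 0.04],
    [0, 0, 0.04],
    [0, 0, 0.04],
    [0, 0, 0.04],
    [0, 0, 0],
  ],
  twist=[0, 0, 0, 0, 0, 0],
)

```text
time_s: 10.1
position: [0.6132, -0.2489, 0.0539]
tool_rot: [[-0.075, 0.997, 0.0], [0.997, 0.075, 0.0], [0.0, 0.0, -1.0]]
ft_force: [4.8, 0.1, -3.8]
grip_width: 0.0226
gripper_force: 39.3
```

>>> step_arm(
  fingers=[1, 1, 1, 1],
  travel=[
    [0, 0.01, 0.03],
    [0, 0, 0.02],
    [0, 0, 0.02],
    [0, 0, 0],
  ],
  twist=[0, 0, 0, 0],
)

```text
time_s: 10.6
position: [0.6138, -0.2488, 0.0471]
tool_rot: [[-0.075, 0.997, -0.001], [0.997, 0.075, 0.0], [0.0, -0.001, -1.0]]
ft_force: [0.5, 0.3, -0.9]
grip_width: 0.0227
gripper_force: 39.6
```

>>> step_arm(
  fingers=[1, 1, 0.1, 0.0, -0.1, -0.1],
  travel=[
    [0, 0, 0.02],
    [0, 0, 0],
    [0, 0, 0],
    [0, 0, 0],
    [0, 0, 0],
    [0, 0, 0],
  ],
  twist=[0, 0, 0, 0, 0, 0],
)

```text
time_s: 11.35
position: [0.614, -0.2488, 0.0452]
tool_rot: [[-0.075, 0.997, -0.0], [0.997, 0.075, 0.0], [0.0, -0.0, -1.0]]
ft_force: [-0.1, -0.6, 0.6]
grip_width: 0.047
gripper_force: 0.0
```

>>> step_arm(
  fingers=[-0.1, -0.1, -0.1, -0.1, -0.1],
  travel=[
    [0, 0, -0.15],
    [0, 0, -0.3],
    [0, 0, -0.4],
    [0, 0, -0.15],
    [0, 0, 0],
  ],
  twist=[0, 0, 0, 0, 0],
)

```text
time_s: 11.98
position: [0.6142, -0.249, 0.1463]
tool_rot: [[-0.075, 0.997, 0.002], [0.997, 0.075, -0.001], [-0.001, 0.002, -1.0]]
ft_force: [0.1, -0.2, -1.0]
grip_width: 0.0467
gripper_force: 0.0
```

```bash
python3 - <<'E'
from h import *
np.set_printoptions(precision=4,suppress=True)
i,d=optics.get_image("side"); print(monitor.observe()["position"])
hs=cv2.cvtColor(i,cv2.COLOR_BGR2HSV)
m=((hs[...,0]>12)&(hs[...,0]<25)&(hs[...,1]>110)).astype(np.uint8)
n,l,st,ce=cv2.connectedComponentsWithStats(m)
for k in range(1,n):
    if st[k,4]>60 and 280<ce[k][0]<420: c=cloud("side",l==k,d); print(st[k],ce[k],np.median(c,0),np.percentile(c,3,0),np.percentile(c,97,0))
E
```

```text
[ 0.6137 -0.2487  0.1448]
[307 275  15  20 272] [313.9007 284.7169] [ 0.5631 -0.1449  0.0181] [ 0.5546 -0.1496  0.0034] [ 0.5751 -0.13    0.0272]
[371 274  17  21 281] [378.4057 284.8612] [ 0.6075 -0.2584  0.0541] [ 0.6013 -0.2626  0.0412] [ 0.619  -0.2473  0.0651]
```

>>> step_arm(
  fingers=[-0.1, -0.1, -0.1, -0.1, -0.1, -0.1, -0.1, -0.1],
  travel=[
    [0.35, -0.12, 0],
    [0.45, -0.14, 0],
    [0.36, -0.126, 0.2],
    [0, 0, 0.4],
    [0, 0, 0.4],
    [0, 0, 0.25],
    [0, 0, 0.11],
    [0, 0, 0],
  ],
  twist=[0, 0, 0, 0, 0, 0, 0, 0],
)

```text
time_s: 13.02
position: [0.5663, -0.1359, 0.0085]
tool_rot: [[-0.075, 0.997, -0.002], [0.997, 0.075, 0.001], [0.001, -0.002, -1.0]]
ft_force: [0.4, 0.2, -0.0]
grip_width: 0.0471
gripper_force: 0.0
```

>>> step_arm(
  fingers=[0.1, 0.3, 0.4, 1, 1, 1, 1],
  travel=[
    [0, 0, 0],
    [0, 0, 0],
    [0, 0, 0],
    [0, 0, 0],
    [0, 0, 0],
    [0, 0, 0],
    [0, 0, 0],
  ],
  twist=[0, 0, 0, 0, 0, 0, 0],
)

```text
time_s: 13.9
position: [0.5672, -0.1362, 0.0102]
tool_rot: [[-0.075, 0.997, 0.002], [0.997, 0.075, -0.001], [-0.001, 0.001, -1.0]]
ft_force: [0.3, 0.1, 4.7]
grip_width: 0.0232
gripper_force: 39.0
```

>>> step_arm(
  fingers=[1, 1, 1, 1, 1],
  travel=[
    [0, 0, -0.1],
    [0, 0, -0.3],
    [0, 0, -0.3],
    [0, 0, -0.1],
    [0, 0, 0],
  ],
  twist=[0, 0, 0, 0, 0],
)

```text
time_s: 14.52
position: [0.5667, -0.1361, 0.0894]
tool_rot: [[-0.075, 0.997, 0.0], [0.997, 0.075, -0.0], [-0.0, 0.0, -1.0]]
ft_force: [-0.2, -0.1, -1.8]
grip_width: 0.0228
gripper_force: 39.3
```

>>> step_arm(
  fingers=[1, 1, 1, 1, 1, 1, 1, 1, 1],
  travel=[
    [0.35, 0.12, 0],
    [0.45, 0.17, 0],
    [0.45, 0.17, 0],
    [0.4, 0.12, 0],
    [0, 0, 0.3],
    [0, 0, 0.3],
    [0, 0, 0.1],
    [0, 0, 0.05],
    [0, 0, 0],
  ],
  twist=[0, 0, 0, 0, 0, 0, 0, 0, 0],
)

```text
time_s: 15.65
position: [0.6124, 0.0327, 0.0147]
tool_rot: [[-0.075, 0.997, 0.001], [0.997, 0.075, -0.0], [-0.0, 0.001, -1.0]]
ft_force: [-0.5, -0.3, -1.2]
grip_width: 0.0227
gripper_force: 39.3
```

>>> step_arm(
  fingers=[1, 0.1, 0.0, -0.1, -0.1, -0.1],
  travel=[
    [0, 0, 0.01],
    [0, 0, 0],
    [0, 0, 0],
    [0, 0, 0],
    [0, 0, 0],
    [0, 0, 0],
  ],
  twist=[0, 0, 0, 0, 0, 0],
)

```text
time_s: 16.4
position: [0.6122, 0.0328, 0.0133]
tool_rot: [[-0.075, 0.997, 0.0], [0.997, 0.075, 0.0], [0.0, 0.0, -1.0]]
ft_force: [0.2, -0.6, 0.3]
grip_width: 0.047
gripper_force: 0.0
```

>>> step_arm(
  fingers=[-0.1, -0.1, -0.1, -0.1, -0.1, -0.1],
  travel=[
    [0, 0, -0.15],
    [0, 0, -0.4],
    [0, 0, -0.5],
    [0, 0, -0.5],
    [0, 0, -0.1],
    [0, 0, 0],
  ],
  twist=[0, 0, 0, 0, 0, 0],
)

```text
time_s: 17.15
position: [0.6121, 0.0328, 0.1791]
tool_rot: [[-0.075, 0.997, 0.001], [0.997, 0.075, -0.0], [-0.0, 0.001, -1.0]]
ft_force: [0.2, 0.3, -1.5]
grip_width: 0.0469
gripper_force: 0.0
```

```bash
python3 - <<'E'
from h import *
np.set_printoptions(precision=4,suppress=True)
i,d=optics.get_image("side"); print(monitor.observe()["position"])
j,e=optics.get_image("top")
cv2.imwrite("pics/both.png",np.vstack([cv2.resize(j[200:380,230:480],None,fx=3,fy=3,interpolation=3)]))
hs=cv2.cvtColor(i,cv2.COLOR_BGR2HSV)
m=((hs[...,0]>12)&(hs[...,0]<25)&(hs[...,1]>110)).astype(np.uint8)
n,l,st,ce=cv2.connectedComponentsWithStats(m)
for k in range(1,n):
    if st[k,4]>60 and 250<ce[k][0]<420: c=cloud("side",l==k,d); print(st[k],ce[k],np.median(c,0),np.percentile(c,3,0),np.percentile(c,97,0))
# lens arm in arm frame, both cameras
for nm,dd in (("top",e),("side",d)):
    c=cloud(nm,np.ones((480,640),bool),dd)
    u=np.array([-.078,.997]);v=np.array([-.997,-.078]);o=np.array([.421,-.3583])
    q=c[:,:2]-o; s=q@u;w=q@v
    k=(abs(w)<.035)&(s>-.04)&(s<.31)&(c[:,2]>.027)&(c[:,2]<.046)
    hist=np.histogram(s[k],np.arange(-.04,.311,.005))[0]; print(nm,hist)
    for a,b in((-.04,.06),(.15,.23),(.27,.31)):
        kk=k&(s>a)&(s<b); kk=kk&(abs(w)<.029); print(np.percentile(s[kk],[3,97]),np.percentile(w[kk],[3,97]))
    k=(abs(w)<.03)&(s>.04)&(s<.145)&(c[:,2]>.014)&(c[:,2]<.03); print("rods",k.sum(), [np.percentile(w[k&(s>a)&(s<a+.035)],[4,96]) for a in(.04,.075,.11)])
E
```

```text
[0.6117 0.0329 0.1778]
[289 237  14  17 219] [295.411 244.758] [0.6085 0.0242 0.0202] [0.5999 0.0192 0.0055] [0.622  0.0373 0.0304]
[371 274  17  21 281] [378.4057 284.8612] [ 0.6073 -0.2585  0.0541] [ 0.6009 -0.2624  0.0409] [ 0.6192 -0.2474  0.0648]
top [ 0  0  8 95 91 75 50 41 39 46 63 88 94 31  0  0  0  0  0  0  0  0  1  0
  0  0  0  0  0  0  0  0  1  0  0  0  1  0  0  1  0  1 90 86 80 90 86 87
 76 90 85  0  0  0  0  0  0  0  0  0  1  0  0 59 83 68  0  0  0  0]
[-0.0241  0.0254] [-0.025   0.0242]
[0.1715 0.2131] [-0.0229  0.0274]
[0.2773 0.2886] [-0.0177  0.0259]
rods 447 [array([-0.0173,  0.018 ]), array([-0.0168,  0.0185]), array([-0.0164,  0.0187])]
side [  0   0 200 211 123  70  61  63  64  93 179 127  92   4   0   0   0   0
   0   0   0   0   0   0   0   0   0   0   0   0   0   0   0   0   0   0
   0   0   0   0   0 182 120  40  34  46  59  65 109 108  23   0   0   0
   0   0   0   0   0   0   0   0   8 170  48  31   1   0   0   0]
[-0.0263  0.0226] [-0.0239  0.0245]
[0.1677 0.21  ] [-0.0216  0.0274]
[0.275  0.2874] [-0.0171  0.0268]
rods 441 [array([-0.0152,  0.0183]), array([-0.0145,  0.0188]), array([-0.0139,  0.0195])]
```

View pics/both.png

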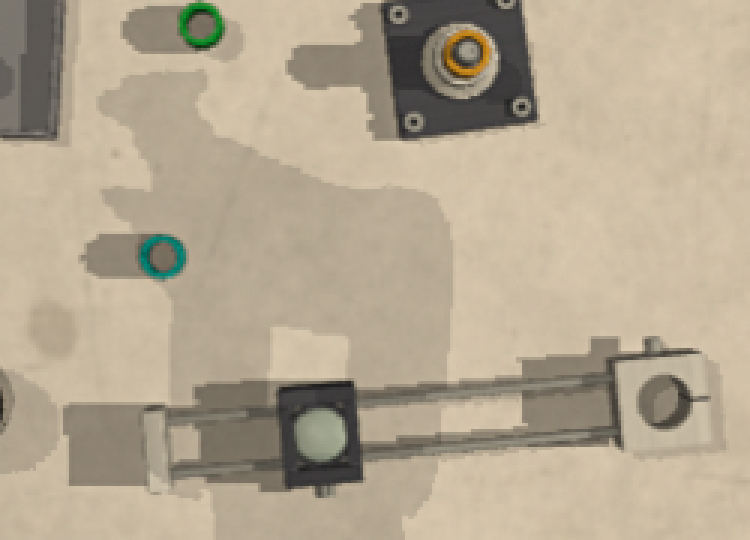

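>>> step_arm(
  fingers=[-0.4, -0.4, -0.4, -0.4, -0.4, -0.4, -0.4, -0.4, -0.4, -0.4],
  travel=[
    [0, 0, 0],
    [-0.299, -0.252, 0],
    [-0.299, -0.252, 0],
    [-0.299, -0.252, 0],
    [-0.299, -0.252, 0],
    [-0.299, -0.252, 0],
    [-0.299, -0.252, 0],
    [-0.299, -0.252, 0],
    [-0.299, -0.252, 0],
    [-0.299, -0.252, 0],
  ],
  twist=[-0.0055, 0, 0, 0, 0, 0, 0, 0, 0, 0],
)

```text
time_s: 18.5
position: [0.4103, -0.2569, 0.1777]
tool_rot: [[-0.093, 0.996, -0.001], [0.996, 0.093, 0.001], [0.001, -0.001, -1.0]]
ft_force: [0.2, 0.1, 0.1]
grip_width: 0.0599
gripper_force: 0.0
```

>>> step_arm(
  fingers=[-0.4, -0.4, -0.4, -0.4, -0.4],
  travel=[
    [0, 0, 0.3],
    [0, 0, 0.4],
    [0, 0, 0.3],
    [0, 0, 0.1],
    [0, 0, 0],
  ],
  twist=[0, 0, 0, 0, 0],
)

```text
time_s: 19.12
position: [0.4113, -0.2561, 0.0682]
tool_rot: [[-0.093, 0.996, -0.001], [0.996, 0.093, 0.001], [0.001, -0.001, -1.0]]
ft_force: [-0.5, 0.8, 0.6]
grip_width: 0.0596
gripper_force: 0.0
```

>>> step_arm(
  fingers=[-0.4, -0.4, -0.4, -0.4, -0.4],
  travel=[
    [0, 0, 0.3],
    [0, 0, 0.2],
    [0, 0, 0.1],
    [0, 0, 0.045],
    [0, 0, 0],
  ],
  twist=[0, 0, 0, 0, 0],
)

```text
time_s: 19.75
position: [0.4115, -0.2563, 0.0043]
tool_rot: [[-0.093, 0.996, 0.001], [0.996, 0.093, -0.001], [-0.001, 0.001, -1.0]]
ft_force: [0.6, 0.3, -0.7]
grip_width: 0.0597
gripper_force: 0.0
```

>>> step_arm(
  fingers=[-0.2, 0.0, 0.1, 0.2, 0.5, 1, 1, 1],
  travel=[
    [0, 0, 0],
    [0, 0, 0],
    [0, 0, 0],
    [0, 0, 0],
    [0, 0, 0],
    [0, 0, 0],
    [0, 0, 0],
    [0, 0, 0],
  ],
  twist=[0, 0, 0, 0, 0, 0, 0, 0],
  force=40,
)

```text
time_s: 20.75
position: [0.4116, -0.2562, 0.0043]
tool_rot: [[-0.093, 0.996, 0.001], [0.996, 0.093, -0.001], [-0.001, 0.001, -1.0]]
ft_force: [1.0, 1.8, 5.2]
grip_width: 0.034
gripper_force: 39.2
```

>>> step_arm(
  fingers=[1, 1, 1],
  travel=[
    [0, 0, 0],
    [0, 0, 0],
    [0, 0, 0],
  ],
  twist=[0, 0, 0],
  force=110,
)

```text
time_s: 21.12
position: [0.4116, -0.2562, 0.0047]
tool_rot: [[-0.093, 0.996, 0.001], [0.996, 0.093, -0.001], [-0.001, 0.001, -1.0]]
ft_force: [-0.6, 3.3, 10.4]
grip_width: 0.0321
gripper_force: 108.0
```

>>> step_arm(
  fingers=[1, 1, 1, 1, 1, 1],
  travel=[
    [0, 0, -0.03],
    [0, 0, -0.06],
    [0, 0, -0.1],
    [0, 0, -0.1],
    [0, 0, -0.06],
    [0, 0, 0],
  ],
  twist=[0, 0, 0, 0, 0, 0],
)

```text
time_s: 21.88
position: [0.4113, -0.2562, 0.0393]
tool_rot: [[-0.092, 0.996, 0.001], [0.996, 0.092, -0.001], [-0.001, 0.001, -1.0]]
ft_force: [-0.3, 0.7, -9.9]
grip_width: 0.0323
gripper_force: 110.1
```

```bash
cat > am.py <<'E'
from h import *
np.set_printoptions(precision=4,suppress=True)
def meas(zoff,hub,yaw,names=("side","top")):
    o=monitor.observe(); print(o["position"],o["ft_force"],o["wrist_torque"],o["grip_width"],"yaw",np.degrees(np.arctan2(o["tool_rot"][1,1],o["tool_rot"][0,1])))
    u=np.array([-np.sin(yaw),np.cos(yaw)]); v=np.array([-u[1],u[0]])
    for nm in names:
        i,d=optics.get_image(nm); c=cloud(nm,np.ones((480,640),bool),d); q=c[:,:2]-hub; s=q@u; w=q@v
        k=(abs(w)<.032)&(s>-.045)&(s<.32)&(abs(c[:,2]-zoff-.034)<.02)
        for nn,a,b in(("hub",-.045,.04),("car",.15,.23),("plate",.265,.31)):
            t=k&(s>a)&(s<b)
            if t.sum()<20: print(nm,nn,t.sum()); continue
            t&=c[:,2]>np.percentile(c[t,2],97)-.007
            print(nm,nn,t.sum(),"s",np.percentile(s[t],[3,97]),"w",np.percentile(w[t],[3,97]),"ztop",np.median(c[t,2]), "mid",hub+u*np.percentile(s[t],[3,97]).mean()+v*np.percentile(w[t],[3,97]).mean())
        cv2.imwrite(f"pics/{nm}_last.png",i)
E
python3 - <<'E'
from am import *
meas(.03,np.array([.421,-.3583]),np.radians(5.3))
E
```

```text
[ 0.4113 -0.2562  0.0393] [-0.2574  0.6762 -9.8845] [ 0.0073  0.043  -0.0125] 0.032324741272515216 yaw 5.305952927007925
side hub 1127 s [-0.0264  0.023 ] w [-0.0235  0.0257] ztop 0.07056005411861116 mid [ 0.4201 -0.3601]
side car 144 s [0.1681 0.2107] w [-0.0243  0.0287] ztop 0.06863235407418758 mid [ 0.4013 -0.1699]
side plate 65 s [0.2765 0.2879] w [-0.0056  0.024 ] ztop 0.06962889024222502 mid [ 0.3858 -0.0782]
top hub 675 s [-0.0238  0.0249] w [-0.0238  0.0242] ztop 0.06993055514167879 mid [ 0.4208 -0.3578]
top car 492 s [0.1718 0.2138] w [-0.0253  0.0257] ztop 0.06893149174946617 mid [ 0.403  -0.1664]
top plate 217 s [0.2777 0.2889] w [-0.0214  0.0225] ztop 0.06907226192733984 mid [ 0.3943 -0.0763]
```

>>> step_arm(
  fingers=[1, 1, 1, 1, 1, 1, 1, 1, 1, 1],
  travel=[
    [0, 0, -0.05],
    [0, 0, -0.1],
    [0, 0, -0.14],
    [0, 0, -0.16],
    [0, 0, -0.16],
    [0, 0, -0.14],
    [0, 0, -0.11],
    [0, 0, -0.07],
    [0, 0, -0.03],
    [0, 0, 0],
  ],
  twist=[0, 0, 0, 0, 0, 0, 0, 0, 0, 0],
)

```text
time_s: 23.22
position: [0.4112, -0.256, 0.1347]
tool_rot: [[-0.092, 0.996, -0.0], [0.996, 0.092, 0.0], [0.0, -0.0, -1.0]]
ft_force: [-0.2, -0.5, -9.9]
grip_width: 0.0322
gripper_force: 110.2
```

>>> step_arm(
  fingers=[1, 1, 1, 1, 1, 1, 1, 1, 1, 1],
  travel=[
    [0.02, 0.04, 0],
    [0.04, 0.09, 0],
    [0.06, 0.13, 0],
    [0.07, 0.15, 0],
    [0.07, 0.15, 0],
    [0.07, 0.15, 0],
    [0.07, 0.15, 0],
    [0.07, 0.15, 0],
    [0.07, 0.15, 0],
    [0.07, 0.15, 0],
  ],
  twist=[0, 0, 0, 0, 0, 0, 0, 0, 0, 0],
)

```text
time_s: 24.48
position: [0.537, -0.1827, 0.1348]
tool_rot: [[-0.092, 0.996, -0.0], [0.996, 0.092, 0.0], [0.0, -0.0, -1.0]]
ft_force: [0.3, -1.0, -9.1]
grip_width: 0.032
gripper_force: 110.2
```

>>> step_arm(
  fingers=[1, 1, 1, 1, 1, 1, 1, 1],
  travel=[
    [0.07, 0.15, 0],
    [0.07, 0.15, 0],
    [0.07, 0.15, 0],
    [0.07, 0.14, 0],
    [0.06, 0.12, 0],
    [0.037, 0.071, 0],
    [0.01, 0.03, 0],
    [0, 0, 0],
  ],
  twist=[0, 0, 0, 0, 0, 0, 0, 0],
)

```text
time_s: 25.48
position: [0.6131, -0.1373, 0.1348]
tool_rot: [[-0.092, 0.996, -0.0], [0.996, 0.092, -0.0], [-0.0, -0.0, -1.0]]
ft_force: [0.2, -0.1, -9.5]
grip_width: 0.032
gripper_force: 110.2
```

```bash
python3 - <<'E'
from am import *
meas(.13,np.array([.6135,-.2475]),np.radians(5.3))
E
```

```text
[ 0.6131 -0.1373  0.1348] [ 0.234  -0.0939 -9.5334] [-0.0077  0.0487  0.0102] 0.03203521938072541 yaw 5.30035502350052
side hub 559 s [-0.0197  0.0293] w [-0.0303  0.0157] ztop 0.16618059607617272 mid [ 0.6203 -0.2421]
side car 199 s [0.1749 0.218 ] w [-0.0126  0.0188] ztop 0.16487534043577498 mid [ 0.5923 -0.0522]
side plate 131 s [0.2818 0.2942] w [-0.0294  0.0139] ztop 0.16364318237593628 mid [0.5946 0.04  ]
top hub 727 s [-0.0168  0.0307] w [-0.0308  0.015 ] ztop 0.16538821091828249 mid [ 0.6207 -0.2398]
top car 260 s [0.1777 0.2061] w [-0.0116  0.0183] ztop 0.16476559740302466 mid [ 0.5924 -0.0567]
top plate 266 s [0.2851 0.2969] w [-0.0302  0.0123] ztop 0.16485841723601607 mid [0.5955 0.0431]
```

>>> step_arm(
  fingers=[1, 1, 1, 1, 1, 1],
  travel=[
    [-0.01, -0.018, 0],
    [-0.025, -0.03, 0],
    [-0.02, -0.03, 0],
    [-0.015, -0.02, 0],
    [0, 0, 0],
    [0, 0, 0],
  ],
  twist=[0, 0, 0, 0, 0, 0],
)

```text
time_s: 26.32
position: [0.6041, -0.1451, 0.1348]
tool_rot: [[-0.092, 0.996, 0.0], [0.996, 0.092, 0.0], [0.0, 0.0, -1.0]]
ft_force: [1.1, 0.3, -9.9]
grip_width: 0.0316
gripper_force: 110.2
```

>>> step_arm(
  fingers=[1, 1, 1, 1, 1, 1, 1, 1],
  travel=[
    [0, 0, 0.03],
    [0, 0, 0.06],
    [0, 0, 0.09],
    [0, 0, 0.09],
    [0, 0, 0.07],
    [0, 0, 0.04],
    [0, 0, 0.015],
    [0, 0, 0],
  ],
  twist=[0, 0, 0, 0, 0, 0, 0, 0],
)

```text
time_s: 27.32
position: [0.6042, -0.1452, 0.0954]
tool_rot: [[-0.092, 0.996, 0.0], [0.996, 0.092, -0.0], [-0.0, 0.0, -1.0]]
ft_force: [-0.6, 0.3, -9.3]
grip_width: 0.032
gripper_force: 110.2
```

```bash
python3 - <<'E'
from am import *
meas(.09,np.array([.6135,-.2475]),np.radians(5.3))
a=cv2.imread("pics/side_last.png")[190:310,280:430]; b=cv2.imread("pics/top_last.png")[150:300,330:430]
cv2.imwrite("pics/fin.png",np.hstack([cv2.resize(a,(560,448),interpolation=3),cv2.resize(b,(240,360),interpolation=3) if 0 else cv2.copyMakeBorder(cv2.resize(b,(240,360),interpolation=3),0,88,0,0,0)]))
E
```

```text
[ 0.6042 -0.1452  0.0954] [-0.5625  0.2967 -9.2702] [0.0512 0.0089 0.0336] 0.03195316625315566 yaw 5.3034750876218455
side hub 630 s [-0.0265  0.023 ] w [-0.0241  0.0255] ztop 0.12691592983739697 mid [ 0.6129 -0.2493]
side car 171 s [0.1679 0.2104] w [0.0002 0.0285] ztop 0.1260292551970802 mid [ 0.5818 -0.0605]
side plate 135 s [0.275  0.2873] w [-0.0198  0.0233] ztop 0.12575705703678358 mid [0.5858 0.0323]
top hub 654 s [-0.0234  0.0229] w [-0.0236  0.0244] ztop 0.12630148322948076 mid [ 0.6131 -0.2478]
top car 223 s [0.1708 0.1982] w [0.0005 0.0278] ztop 0.1258158503251925 mid [ 0.5824 -0.0651]
top plate 245 s [0.2778 0.2897] w [-0.0206  0.0227] ztop 0.1257110411361667 mid [0.5862 0.035 ]
```

View pics/fin.png

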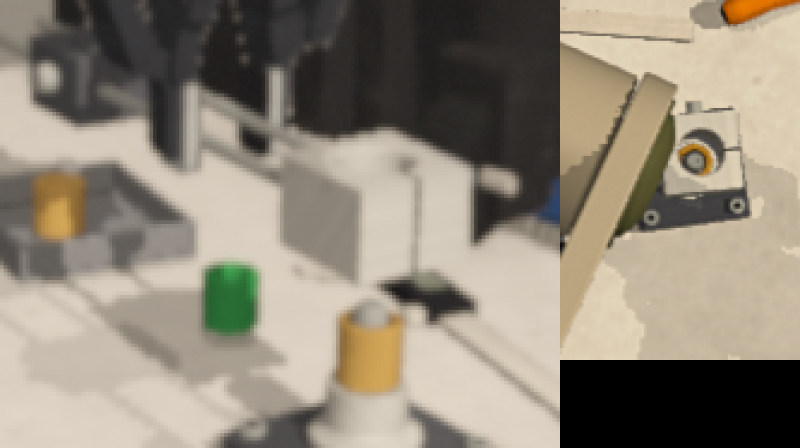

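```bash
python3 -c "
from rig import close_job
print(close_job())"
```

```text
the job is handed in; nothing more can be done
None
```

The 17.5 mm bushing is down on the pin's shoulder and the 11 mm one is in the tray. The lens arm is held still and level by its rods, its bore within about 1 mm of the pin axis and about 20 mm above the tip; handed in at about 27 s, no verdict returned.

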